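# Close up the vacuum chamber

## Robot

A 7-joint arm with a two-finger parallel gripper is mounted at the origin on the work surface. World frame = base frame: x ahead of the robot, y to its left, z up, the work surface at z = 0. Lengths are in m, angles in rad, forces in N, time in s.
With the tool pointing down it reaches from about 0.425 to 0.925 m from the base axis. Payload 6.8 kg.
Tool frame: the origin (TCP) lies on the front face of the gripper's body, between the roots of the fingers; the fingertips stand 73 mm ahead of it and the grasp point (between the pads) lies 54 mm ahead of it (bot.finger_overhang is the z of the fingertips in the tool frame, in m); z points along the fingers, y is the line along which they close (so a half turn about z gives the same grasp; the last joint's range is limited). The gripper opens to 85 mm and grips with 20 to 120 N. Pads are 22 mm wide; open, the fingers measure 114 mm over their backs; the gripper's body (76 mm by 85 mm) begins 54 mm behind the grasp point. The pads swing forward as they close: fully open they stand 13 mm farther back than shut.
Start: joints at [1.17, 0.477, 0.022, 1.555, -0.011, 1.109, -0.083], TCP at [0.195, -0.646, 0.304] pointing down, gripper open.
Joint ranges: [-2.96, 2.96], [-0.34, 2.1], [-1.41, 1.46], [0.24, 2.44], [-1.37, 4.51], [0.17, 1.92], [-2.96, 2.96]. Speed limits (rad/s): [2.39, 2.39, 3.14, 3.14, 3.14, 3.14, 3.14].

## Interface

Orientations are given as a unit quaternion [w, x, y, z].
In Python, from station import bot gives the robot as it stands.
- The arm moves only by the tool servo_tool, never from a script. Its argument "motion" is one flat list of numbers, 7 for each row, row after row: the shift along the tool's x, y, z as a fraction of full scale, then the turn, a rotation vector about the tool's x, y, z as a fraction of full scale, then the closure, from 0 (fully open) to 1 (shut). In form: [tx, ty, tz, ax, ay, az, gripper, tx, ty, tz, ax, ay, az, gripper, ...]. A call has 1 to 5 rows; each row shifts and turns the commanded pose from where the row before left it, along the tool's axes as they then stand; what a row does not reach is not made up. Full scale, the value 1, is 0.02 m for a shift and 0.15 rad for a turn. A row lasts 1/8 s, in which the tool goes at most 62.5 mm and 10.7 degrees, less where a joint would pass 70% of its speed; a pose out of reach is approached as far as the arm can. A call with a number of a shift or a turn outside -1 to 1 is refused whole. A call with a gripper value outside its range is refused whole. The fingers move at their own pace and stop on an object; "grip_force" is the grip in N (left out, the last holds). Time passes only in rows, so rows that do not move let the fingers close. It gives the time, the measured TCP pose, the force, the opening and the grip force at its end, in the units of the state.
- bot.get_obs(): the state, without advancing time (a new reading comes with each control period).
- bot.read_camera(name): name is "scene" or "side" or "wrist"; returns the picture (400x640x3 uint8, red, green, blue); there is no depth.
- bot.get_calibration(name): a dict with "mtx" (3x3 intrinsics, pixels), "rvec" (rotation vector, rad) and "tvec" (3), from world to camera coordinates, as OpenCV has them. Camera axes: x right, y down, z forward; pixel columns grow to the right and rows downward; lengths in m; the calibration is good to about 2 mm. A picture is of the moment at which its call begins: read the wrist's pose just before it. get_calibration takes no time and is no camera call; for the wrist camera it gives the pose at the moment of the call.
- bot.hand_in(): hands the job in; it is judged then, once.
Trained networks look in the newest picture that a camera, given by its name, has taken for a name from the list of things; names that differ only in an ending like _2 or _b are one class to them, and where a whole thing is asked for, a point or a joint stands for the part that bears it (a point fixed in the world has none). Each returns a list of dicts, best first, with "p" (0 to 1); they miss things now and then, are a little off and sometimes report something else, mostly with a low value. They report only what shows in the picture. A call takes as long as a camera call.
- bot.boxes_of(camera, name): "uv" ([column, row] in pixels, amid what is visible of it).
The state is a dict: "t": time; "q": joint angles; "joint_vel": joint speeds; "joint_torque": joint torques, N m; "eef_pos": TCP position; "tool_rot": TCP orientation; "contact_force": force on the tool from outside, world axes, zero at the start; "torque": the same for the moment, N m; "gripper_width": opening from 0.0 (shut) to 1.0 (fully open); "grasp_force": force on a finger pad.
Only numpy, scipy, OpenCV 4.12 (cv2) and the standard library are available. Lean on these libraries where they do the work, as an engineer would, in place of code of your own. Each camera call takes 0.05 s, during which the arm holds its last target. There are 200 camera calls.

## Task

Take the clear lid off its sloped stand and set it gently on the steel vacuum chamber, so that it sits fully home and level all round on the rim, and let go of it. Then close the vent by turning its red knob clockwise until it meets the seat and turns stiff, and nip it up an eighth of a turn more, no further. Do not knock the pressure gauge or disturb the bottle, jar, tin and glue on the bench.

Things in the scene. Friction and masses are not known exactly. Their poses are not given: they have to be found in the camera images.
- lid: Loose lid, 0.5-0.72 kg: clear disc 160 across, 18 thick (mm), below it a bevelled step 8 high, 128 across (120 at its foot). Orange bar handle 105 long (lid y), 16 wide (x), 16 high, middle 52 above the origin on the axis, on posts at y +-40, 26 free under it. Origin: on the axis in the disc's underside (lands on the rim); z up through the handle, at the start tilted 35 deg towards the stand's +x.
- lid_stand: Fixed wooden stand, foot 165 x 170 mm, with a board sloped at 35 degrees that falls towards the stand's +x (roughly away from the robot), top edge 140 mm up. Two 12 mm dowels, 26 mm proud of the board, hold the lid's lower edge: draw the lid off along its own axis 30 mm or more before moving it sideways. Origin: centre of the foot's underside; z up.
- chamber: Fixed vacuum chamber set: steel pot, 150 mm outside and 136 mm inside diameter, on a base plate; the rim with its blue seal is 150 mm above the bench. A brass vent valve branch stands on its -y side and a gauge on its +y side. Origin: on the pot's axis, at the bench; z up; x points roughly away from the robot.
- chamber_rim (a point): Centre of the chamber's mouth in the plane of the rim's top; axes as the chamber's, z up.
- gauge: Fixed gauge on a brass riser beside the pot: dial 60 mm across, 26 mm thick, centred 123 mm to +y of the pot's axis, 205 mm above the bench (top at 235 mm). A seated lid clears it by 13 mm. Origin and axes: the chamber's.
- knob_grip (a point): Grip point on the red vent knob, on its axis, 13 mm below its top. The knob is a bar 54 mm long, 14 wide, 30 high along the axis, on a 10 mm stem free for 14 mm below it. z: outward along the stem, tilted 35 degrees from vertical towards the chamber's +x; x: along the bar; they turn with the knob. It lies about 37 mm to -x and 155 mm to -y of the pot's axis, 120 mm above the bench.
- vent_stem (a joint): How far the vent's stem has been turned towards shut, rad: grows as the knob turns clockwise seen from outside (from above). It starts between 0.6 and 1.5 and turns easily (0.03 N m) up to 2.2, where the valve disc meets its seat.
- vent_knob (a joint): How far the knob has turned past first contact with the seat, rad: 0 until the stem is at 2.2, then it grows clockwise against a stiff 0.3 N m as the soft seat is squeezed; an eighth of a turn is 0.785. It stays where it is left; overtightening cannot be undone by turning back.
- resin: Amber bottle with a black cap, 72 mm across, 200 mm tall, loose, bystander. Origin: centre of its underside.
- glue: White glue bottle with a pointed nozzle, 58 mm across, 168 mm tall, loose, bystander. Origin: centre of its underside.
- jar: Jar with a yellow cap, 68 mm across, 95 mm tall, loose, bystander. Origin: centre of its underside.
- tin: Flat aluminium tin, 72 mm across, 36 mm tall, loose, bystander. Origin: centre of its underside.

How it is judged:
By the outcome, as a careful person would: the job done as asked, in the order asked, and still so for the second after the job is handed in, with the robot touching nothing.
It also fails if it takes over 69 s, if anything falls off the work surface, if the arm or the gripper's body presses on something with over 40 N, if the wrist force passes 120 N, or if a joint passes its speed limit or range.

## Working session

There is one attempt and no reset: what is moved stays moved. The work goes in short steps, Python scripts to look and compute and a tool call to move; the robot and the scene stay as the last step left them, time stands still between calls to the robot, and variables do not carry over. Pictures are saved under pics/ and viewed, at most 10 in all, crops included, and the job is handed in when it is done.

Besides the shell and the picture viewer there is one more tool, called after ">>>" as name(argument=value, ...) on one line, values as JSON. servo_tool: Moves the arm, as the interface text tells. Shift numbers are shares of 0.02 m and turn numbers shares of 0.15 rad, none past 1 either way. Its arguments: {"type":"object","properties":{"motion":{"type":"array","items":{"type":"number","minimum":-1,"maximum":1}},"grip_force":{"type":"number"}},"required":["motion"]}

```bash
mkdir -p pics; ls
python3 - <<'E'
from station import bot
import cv2,numpy as np
o=bot.get_obs();print(o['t'],o['eef_pos'],o['tool_rot'],o['contact_force'],bot.finger_overhang)
ims=[]
for c in ['scene','side']:
    im=bot.read_camera(c);cv2.imwrite(f'pics/{c}0.png',im[:,:,::-1]);k=bot.get_calibration(c);print(c,k['mtx'].tolist(),k['rvec'],k['tvec'])
    for n in ['lid','lid_stand','chamber','gauge','knob_grip','resin','glue','jar','tin']:
        print(n,[(np.round(d['uv']).tolist(),round(d['p'],2)) for d in bot.boxes_of(c,n)[:2]])
print(bot.get_obs()['t'])
E
```

```text
pics
0.0 [ 0.19470603 -0.64582792  0.30292701] [-8.80306654e-04  9.89300852e-01  1.45887006e-01 -1.74945064e-04] [-0.27319006  0.14954915 -0.74628845] 0.0726
scene [[455.7437694066657, 0.0, 324.1915267904923], [0.0, 455.7437694066657, 202.12100845052782], [0.0, 0.0, 1.0]] [ 1.61457517  1.90289057 -0.81990449] [ 0.11803179 -0.31409625  1.58572859]
lid [([431.0, 204.0], 0.8), ([199.0, 166.0], 0.55)]
lid_stand [([423.0, 242.0], 0.75)]
chamber [([255.0, 194.0], 0.89), ([429.0, 203.0], 0.18)]
gauge [([293.0, 178.0], 0.66)]
knob_grip [([204.0, 165.0], 0.72), ([246.0, 196.0], 0.66)]
resin [([374.0, 215.0], 0.69), ([423.0, 239.0], 0.26)]
glue [([482.0, 227.0], 0.56)]
jar [([241.0, 251.0], 0.56)]
tin [([324.0, 280.0], 0.98)]
side [[362.545508436863, 0.0, 320.72542155534165], [0.0, 362.545508436863, 199.11460193394504], [0.0, 0.0, 1.0]] [ 0.30608839  2.76277054 -1.27199615] [0.59178661 0.02210662 1.25588091]
lid [([365.0, 265.0], 0.67)]
lid_stand [([368.0, 292.0], 0.64)]
chamber [([318.0, 176.0], 0.8)]
gauge [([317.0, 173.0], 0.78)]
knob_grip [([324.0, 140.0], 0.53)]
resin [([333.0, 232.0], 0.78)]
glue [([375.0, 319.0], 0.86), ([319.0, 174.0], 0.44)]
jar [([275.0, 190.0], 0.67), ([326.0, 143.0], 0.22)]
tin [([276.0, 236.0], 0.8)]
1.0
```

View pics/scene0.png

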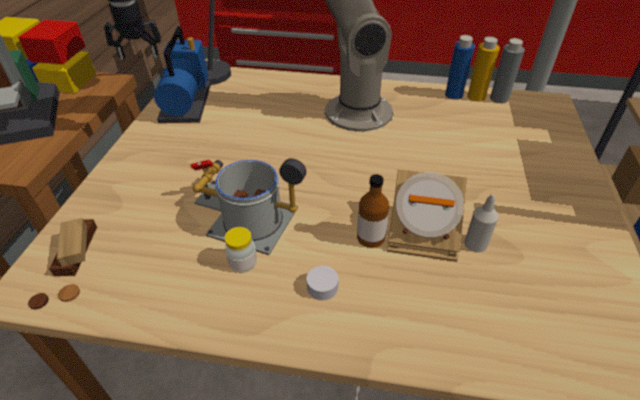

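View pics/side0.png

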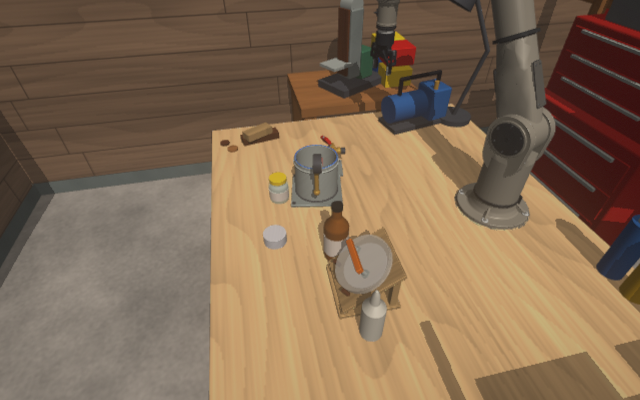

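```bash
cat > h.py <<'E'
import cv2,numpy as np
from scipy.spatial.transform import Rotation as R
from station import bot
def cam(c):
    k=bot.get_calibration(c);return k['mtx'],cv2.Rodrigues(np.array(k['rvec'],float))[0],np.array(k['tvec'],float).reshape(3)
def proj(C,X):
    K,Rm,t=C;p=(np.atleast_2d(X)@Rm.T+t)@K.T;return p[:,:2]/p[:,2:]
def tri(Cs,uvs):
    P=[K@np.c_[Rm,t] for K,Rm,t in Cs]
    X=cv2.triangulatePoints(P[0],P[1],np.array(uvs[0],float).reshape(2,1),np.array(uvs[1],float).reshape(2,1))
    return (X[:3]/X[3]).ravel()
def onz(C,uv,z):
    K,Rm,t=C;d=Rm.T@np.linalg.solve(K,[*uv,1]);o=-Rm.T@t;return o+d*(z-o[2])/d[2]
def blob(im,lo,hi,box):
    """largest blob of an HSV range in box u0,v0,u1,v1: centroid, ends, area"""
    u0,v0,u1,v1=box;m=cv2.inRange(cv2.cvtColor(im[v0:v1,u0:u1],cv2.COLOR_RGB2HSV),lo,hi)
    n,l,s,c=cv2.connectedComponentsWithStats(m)
    i=1+np.argmax(s[1:,4]);v,u=np.nonzero(l==i);p=np.c_[u+u0,v+v0].astype(float);q=p-p.mean(0)
    a=np.linalg.svd(q,full_matrices=False)[2][0];t=q@a
    return p.mean(0),p.mean(0)+a*t.min(),p.mean(0)+a*t.max(),len(p)
def tcp():
    o=bot.get_obs();q=o['tool_rot'];return np.array(o['eef_pos']),R.from_quat([q[1],q[2],q[3],q[0]])
E
python3 - <<'E'
from h import *
S,D=cam('scene'),cam('side')
a=cv2.imread('pics/scene0.png')[:,:,::-1].copy();b=cv2.imread('pics/side0.png')[:,:,::-1].copy()
ob=((5,150,120),(18,255,255))
A=blob(a,*ob,(400,185,465,215));B=blob(b,*ob,(335,230,370,285));print(A,B)
h=tri((S,D),(A[0],B[0]));print('handle',h)
e=[tri((S,D),(A[1],B[i])) for i in(1,2)]+[tri((S,D),(A[2],B[i])) for i in(1,2)];print(np.round(e,3))
rb=((0,190,100),(5,255,255))
A=blob(a,*rb,(185,155,220,172));B=blob(b,*rb,(315,130,340,152));print(A,B)
k=tri((S,D),(A[0],B[0]));print('knob',k)
print(np.round([tri((S,D),(A[1],B[i])) for i in(1,2)]+[tri((S,D),(A[2],B[i])) for i in(1,2)],3))
print('gauge',tri((S,D),((293,172),(317,164))))
for n,s,d,in (('resin',(376,181),(337,207)),('glue',(490,200),(378,295)),('jar',(238,238),(278,179)),('tin',(323,274),(275,232))):print(n,tri((S,D),(s,d)))
z=cv2.resize(a[140:260,180:300],None,fx=5,fy=5,interpolation=cv2.INTER_CUBIC);cv2.imwrite('pics/c1.png',z[:,:,::-1])
E
```

```text
(array([431.23106061, 200.10227273]), array([408.97071792, 197.22667614]), array([453.74034414, 203.01002755]), 264) (array([354.11555556, 255.85333333]), array([348.15760346, 238.63760957]), array([359.93734412, 272.67560752]), 225)
handle [0.56957579 0.22622476 0.14104649]
[[0.572 0.174 0.146]
 [0.524 0.194 0.075]
 [0.615 0.256 0.206]
 [0.57  0.278 0.139]]
(array([205.73170732, 162.6097561 ]), array([210.87277812, 161.97293498]), array([199.7950124 , 163.34513066]), 41) (array([327.5, 140.5]), array([325.21318734, 137.81821108]), array([329.78681266, 143.18178892]), 18)
knob [ 0.50213721 -0.34742744  0.12435729]
[[ 0.518 -0.325  0.146]
 [ 0.495 -0.336  0.121]
 [ 0.508 -0.361  0.127]
 [ 0.485 -0.374  0.1  ]]
gauge [ 0.59623996 -0.09175363  0.20547709]
resin [0.58161572 0.09544076 0.19203116]
glue [0.55503882 0.3565729  0.1499975 ]
jar [ 0.70993137 -0.20125449  0.08754248]
tin [0.74813749 0.00247687 0.04463576]
```

View pics/c1.png

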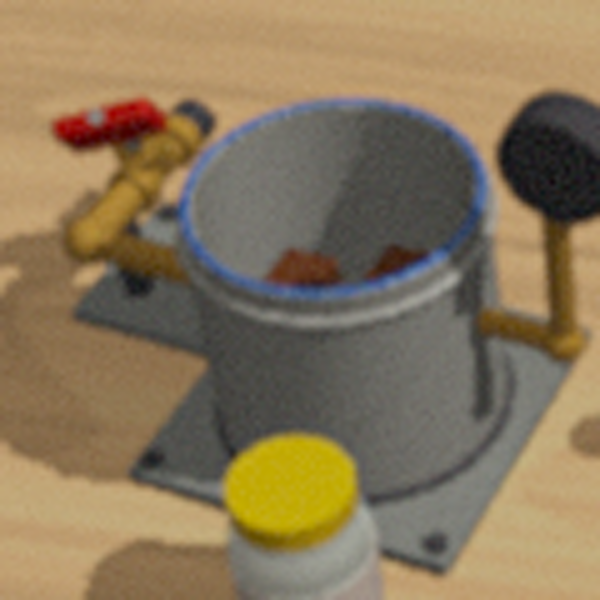

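```bash
cat >> h.py <<'E'
def rimfit(im,C,box,z=0.15):
    u0,v0,u1,v1=box;m=cv2.inRange(cv2.cvtColor(im[v0:v1,u0:u1],cv2.COLOR_RGB2HSV),(106,120,70),(125,255,255))
    v,u=np.nonzero(m);X=np.array([onz(C,(a+u0,b+v0),z) for a,b in zip(u,v)])[:,:2]
    from scipy.optimize import least_squares
    s=least_squares(lambda p:np.hypot(*(X-p[:2]).T)-p[2],[*X.mean(0),.07],loss='soft_l1',f_scale=.003)
    return s.x,len(X)
def plan(p1,R1,n=None,p0=None,R0=None,full=0.9):
    """rows of a straight move to p1,R1 from the present pose (or p0,R0)"""
    if p0 is None:p0,R0=tcp()
    rv=(R0.inv()*R1).as_rotvec();d=np.array(p1)-p0
    n=n or int(np.ceil(max(np.linalg.norm(d)/.02,np.linalg.norm(rv)/.15)/full))
    for i in range(n):
        Ri=R0*R.from_rotvec(rv*i/n);print(i,np.round(np.r_[Ri.inv().apply(d/n)/.02,rv/n/.15],2).tolist())
E
python3 - <<'E'
from h import *
S,D=cam('scene'),cam('side')
a=cv2.imread('pics/scene0.png')[:,:,::-1].copy();b=cv2.imread('pics/side0.png')[:,:,::-1].copy()
print(rimfit(a,S,(212,155,282,205)),rimfit(b,D,(290,142,345,180)))
W=cam('wrist');p,Rt=tcp();o=-W[1].T@W[2];print('wristcam in tool',Rt.inv().apply(o-p),'axes',np.round(Rt.inv().as_matrix()@W[1].T,3),W[0][0])
lid=R.from_euler('z',1,degrees=True)*R.from_matrix([[.819,0,.574],[0,1,0],[-.574,0,.819]])
x,y,z=lid.as_matrix().T;G=R.from_matrix(np.c_[y,x,-z])
p1=np.array([.43,-.25,.40])
print('A');plan(p1,R.from_matrix(np.c_[[-.0,1,0],[1,0,0],[0,0,-1.]]),full=.98)
E
```

```text
(array([ 0.57152553, -0.21568051,  0.07155787]), 36) (array([ 0.51732818, -0.17661899,  0.00943553]), 2)
wristcam in tool [ 0.06965418 -0.00040048 -0.07149127] axes [[-0.001 -0.961 -0.276]
 [ 1.    -0.001  0.   ]
 [-0.    -0.276  0.961]] [285.86701499   0.         323.64022174]
A
0 [0.68, -0.62, -0.19, -0.0, -0.0, -0.34]
1 [0.71, -0.59, -0.19, -0.0, -0.0, -0.34]
2 [0.74, -0.55, -0.19, -0.0, -0.0, -0.34]
3 [0.77, -0.51, -0.19, -0.0, -0.0, -0.34]
4 [0.79, -0.47, -0.19, -0.0, -0.0, -0.34]
5 [0.81, -0.43, -0.19, -0.0, -0.0, -0.34]
6 [0.84, -0.39, -0.19, -0.0, -0.0, -0.34]
7 [0.85, -0.35, -0.19, -0.0, -0.0, -0.34]
8 [0.87, -0.3, -0.19, -0.0, -0.0, -0.34]
9 [0.89, -0.26, -0.19, -0.0, -0.0, -0.34]
10 [0.9, -0.21, -0.19, -0.0, -0.0, -0.34]
11 [0.91, -0.17, -0.19, -0.0, -0.0, -0.34]
12 [0.91, -0.12, -0.19, -0.0, -0.0, -0.34]
13 [0.92, -0.07, -0.19, -0.0, -0.0, -0.34]
14 [0.92, -0.02, -0.19, -0.0, -0.0, -0.34]
15 [0.92, 0.02, -0.19, -0.0, -0.0, -0.34]
16 [0.92, 0.07, -0.19, -0.0, -0.0, -0.34]
17 [0.91, 0.12, -0.19, -0.0, -0.0, -0.34]
18 [0.91, 0.16, -0.19, -0.0, -0.0, -0.34]
19 [0.9, 0.21, -0.19, -0.0, -0.0, -0.34]
20 [0.89, 0.25, -0.19, -0.0, -0.0, -0.34]
21 [0.87, 0.3, -0.19, -0.0, -0.0, -0.34]
22 [0.86, 0.34, -0.19, -0.0, -0.0, -0.34]
23 [0.84, 0.39, -0.19, -0.0, -0.0, -0.34]
24 [0.82, 0.43, -0.19, -0.0, -0.0, -0.34]
```

>>> servo_tool(motion=[0.68,-0.62,-0.19,0,0,-0.34,0,0.71,-0.59,-0.19,0,0,-0.34,0,0.74,-0.55,-0.19,0,0,-0.34,0,0.77,-0.51,-0.19,0,0,-0.34,0,0.79,-0.47,-0.19,0,0,-0.34,0])

```text
t: 1.62
eef_pos: [0.2429, -0.5658, 0.3234]
tool_rot: [0.0, 0.962, 0.272, 0.0]
contact_force: [-0.3, 0.6, -0.3]
gripper_width: 1.002
grasp_force: 0.0
```

>>> servo_tool(motion=[0.81,-0.43,-0.19,0,0,-0.34,0,0.84,-0.39,-0.19,0,0,-0.34,0,0.85,-0.35,-0.19,0,0,-0.34,0,0.87,-0.3,-0.19,0,0,-0.34,0,0.89,-0.26,-0.19,0,0,-0.34,0])

```text
t: 2.25
eef_pos: [0.2897, -0.4867, 0.3422]
tool_rot: [0.0, 0.92, 0.392, 0.0]
contact_force: [0.6, 0.9, 0.0]
gripper_width: 0.997
grasp_force: 0.0
```

>>> servo_tool(motion=[0.9,-0.21,-0.19,0,0,-0.34,0,0.91,-0.17,-0.19,0,0,-0.34,0,0.91,-0.12,-0.19,0,0,-0.34,0,0.92,-0.07,-0.19,0,0,-0.34,0,0.92,-0.02,-0.19,0,0,-0.34,0])

```text
t: 2.88
eef_pos: [0.3369, -0.4075, 0.3612]
tool_rot: [0.0, 0.863, 0.506, 0.0]
contact_force: [-0.4, 0.0, 0.6]
gripper_width: 1.002
grasp_force: 0.0
```

>>> servo_tool(motion=[0.92,0.02,-0.19,0,0,-0.34,0,0.92,0.07,-0.19,0,0,-0.34,0,0.91,0.12,-0.19,0,0,-0.34,0,0.91,0.16,-0.19,0,0,-0.34,0,0.9,0.21,-0.19,0,0,-0.34,0])

```text
t: 3.5
eef_pos: [0.384, -0.3283, 0.3802]
tool_rot: [0.0, 0.791, 0.612, 0.0]
contact_force: [-0.5, -0.0, -0.1]
gripper_width: 1.0
grasp_force: 0.0
```

>>> servo_tool(motion=[0.89,0.25,-0.19,0,0,-0.34,0,0.87,0.3,-0.19,0,0,-0.34,0,0.86,0.34,-0.19,0,0,-0.34,0,0.84,0.39,-0.19,0,0,-0.34,0,0.82,0.43,-0.19,0,0,-0.34,0])

```text
t: 4.12
eef_pos: [0.4312, -0.2489, 0.3992]
tool_rot: [0.0, 0.707, 0.707, 0.0]
contact_force: [-1.0, -0.1, 0.0]
gripper_width: 0.996
grasp_force: 0.0
```

Run:
```python
from h import *
o=bot.get_obs();print(o['t'],o['eef_pos'],np.round(tcp()[1].as_matrix(),3).tolist(),np.round(o['q'],2))
W=cam('wrist');im=bot.read_camera('wrist');cv2.imwrite('pics/w1.png',im[:,:,::-1])
np.savez('w1.npz',K=W[0],R=W[1],t=W[2])
print(proj(W,[[.57,-.214,.15],[.596,-.092,.205],[.502,-.347,.124]]))
for n in('chamber','gauge','knob_grip'):print(n,[(np.round(d['uv'],1).tolist(),round(d['p'],2)) for d in bot.boxes_of('wrist',n)[:2]])
print(rimfit(im,W,(330,20,520,250)))
```

```text
4.125 [ 0.43124853 -0.24886381  0.39918156] [[-0.0, 1.0, 0.0], [1.0, 0.0, -0.0], [-0.0, 0.0, -1.0]] [ 0.78  0.13 -0.42  1.82  0.06  1.2   0.35]
[[448.90730605 148.7639043 ]
 [527.80332697   4.2215284 ]
 [377.38573119 247.63617852]]
chamber [([428.0, 143.1], 0.56)]
gauge [([516.9, 26.9], 0.71)]
knob_grip [([377.3, 252.3], 0.79), ([535.7, 129.8], 0.51)]
(array([ 0.57271725, -0.21553357,  0.07154304]), 672)
```

View pics/w1.png

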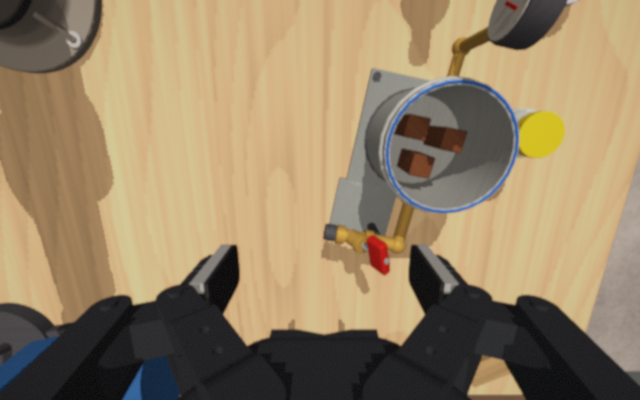

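```bash
cat >> h.py <<'E'
def grip(yaw,tilt=35):
    "tool orientation: tool y along lid x, tool z against lid z"
    x,y,z=(R.from_euler('z',yaw,degrees=True)*R.from_euler('y',tilt,degrees=True)).as_matrix().T
    return R.from_matrix(np.c_[y,x,-z])
E
python3 - <<'E'
from h import *
plan([.65,.226,.33],grip(1),full=.98)
E
```

```text
0 [0.88, 0.4, 0.13, 0.15, -0.0, -0.0]
1 [0.88, 0.41, 0.12, 0.15, -0.0, -0.0]
2 [0.88, 0.41, 0.11, 0.15, -0.0, -0.0]
3 [0.88, 0.41, 0.1, 0.15, -0.0, -0.0]
4 [0.88, 0.42, 0.09, 0.15, -0.0, -0.0]
5 [0.88, 0.42, 0.08, 0.15, -0.0, -0.0]
6 [0.88, 0.42, 0.07, 0.15, -0.0, -0.0]
7 [0.88, 0.42, 0.06, 0.15, -0.0, -0.0]
8 [0.88, 0.43, 0.05, 0.15, -0.0, -0.0]
9 [0.88, 0.43, 0.04, 0.15, -0.0, -0.0]
10 [0.88, 0.43, 0.03, 0.15, -0.0, -0.0]
11 [0.88, 0.43, 0.02, 0.15, -0.0, -0.0]
12 [0.88, 0.43, 0.01, 0.15, -0.0, -0.0]
13 [0.88, 0.43, 0.0, 0.15, -0.0, -0.0]
14 [0.88, 0.43, -0.01, 0.15, -0.0, -0.0]
15 [0.88, 0.43, -0.02, 0.15, -0.0, -0.0]
16 [0.88, 0.43, -0.03, 0.15, -0.0, -0.0]
17 [0.88, 0.43, -0.04, 0.15, -0.0, -0.0]
18 [0.88, 0.43, -0.05, 0.15, -0.0, -0.0]
19 [0.88, 0.43, -0.06, 0.15, -0.0, -0.0]
20 [0.88, 0.43, -0.07, 0.15, -0.0, -0.0]
21 [0.88, 0.43, -0.08, 0.15, -0.0, -0.0]
22 [0.88, 0.43, -0.09, 0.15, -0.0, -0.0]
23 [0.88, 0.43, -0.1, 0.15, -0.0, -0.0]
24 [0.88, 0.42, -0.11, 0.15, -0.0, -0.0]
25 [0.87, 0.42, -0.12, 0.15, -0.0, -0.0]
26 [0.87, 0.42, -0.13, 0.15, -0.0, -0.0]
```

>>> servo_tool(motion=[0.88,0.4,0.13,0.16,0,0,0,0.88,0.41,0.12,0.16,0,0,0,0.88,0.41,0.11,0.16,0,0,0,0.88,0.41,0.1,0.16,0,0,0,0.88,0.42,0.09,0.16,0,0,0])

```text
t: 4.95
eef_pos: [0.4711, -0.1627, 0.3856]
tool_rot: [-0.043, 0.708, 0.704, -0.043]
contact_force: [0.0, -0.8, -0.5]
gripper_width: 1.003
grasp_force: 0.0
```

>>> servo_tool(motion=[0.88,0.42,0.08,0.16,0,0,0,0.88,0.42,0.07,0.16,0,0,0,0.88,0.42,0.06,0.16,0,0,0,0.88,0.43,0.05,0.16,0,0,0,0.88,0.43,0.04,0.16,0,0,0])

```text
t: 5.58
eef_pos: [0.5125, -0.0749, 0.3725]
tool_rot: [-0.085, 0.704, 0.7, -0.085]
contact_force: [-0.4, 0.1, 0.1]
gripper_width: 1.003
grasp_force: 0.0
```

>>> servo_tool(motion=[0.88,0.43,0.03,0.16,0,0,0,0.88,0.43,0.02,0.16,0,0,0,0.88,0.43,0.01,0.16,0,0,0,0.88,0.43,0,0.16,0,0,0,0.88,0.43,-0.01,0.16,0,0,0])

```text
t: 6.2
eef_pos: [0.5542, 0.0148, 0.3595]
tool_rot: [-0.127, 0.697, 0.695, -0.127]
contact_force: [0.1, -0.5, -0.2]
gripper_width: 1.001
grasp_force: 0.0
```

>>> servo_tool(motion=[0.88,0.43,-0.02,0.16,0,0,0,0.88,0.43,-0.03,0.16,0,0,0,0.88,0.43,-0.04,0.16,0,0,0,0.88,0.43,-0.05,0.16,0,0,0,0.88,0.43,-0.06,0.16,0,0,0])

```text
t: 6.82
eef_pos: [0.5956, 0.1027, 0.3461]
tool_rot: [-0.169, 0.688, 0.686, -0.168]
contact_force: [-0.2, 0.4, 0.4]
gripper_width: 1.001
grasp_force: 0.0
```

>>> servo_tool(motion=[0.88,0.43,-0.07,0.16,0,0,0,0.88,0.43,-0.08,0.16,0,0,0,0.88,0.43,-0.09,0.16,0,0,0,0.88,0.43,-0.1,0.16,0,0,0,0.88,0.42,-0.11,0.16,0,0,0])

```text
t: 7.45
eef_pos: [0.6373, 0.1906, 0.3321]
tool_rot: [-0.21, 0.676, 0.674, -0.209]
contact_force: [-0.3, 0.5, 0.5]
gripper_width: 0.994
grasp_force: 0.0
```

Run:
```python
from h import *
o=bot.get_obs();print(o['t'],o['eef_pos'],np.round(tcp()[1].as_matrix(),3).tolist(),np.round(o['q'],2))
W=cam('wrist');im=bot.read_camera('wrist');cv2.imwrite('pics/w2.png',im[:,:,::-1])
np.savez('w2.npz',K=W[0],R=W[1],t=W[2])
print(proj(W,[[.57,.226,.141],[.57,.174,.141],[.57,.278,.141]]))
print([(np.round(d['uv'],1).tolist(),round(d['p'],2)) for d in bot.boxes_of('wrist','lid')[:2]])
print(blob(im,(5,150,120),(18,255,255),(0,0,640,330)))
```

```text
7.45 [0.63728029 0.19056673 0.33212474] [[0.003, 0.824, -0.566], [1.0, -0.003, 0.001], [-0.0, -0.566, -0.824]] [-0.02  0.77 -0.56  1.16  0.08  1.83 -0.55]
[[381.59782639 154.94895342]
 [378.84896935 208.15047837]
 [384.65791278  95.72387879]]
[([371.1, 146.2], 0.65)]
(array([386.48526077, 267.38730159]), array([400.38324538, 237.46254325]), array([373.28482128, 295.81012496]), 2205)
```

View pics/w2.png

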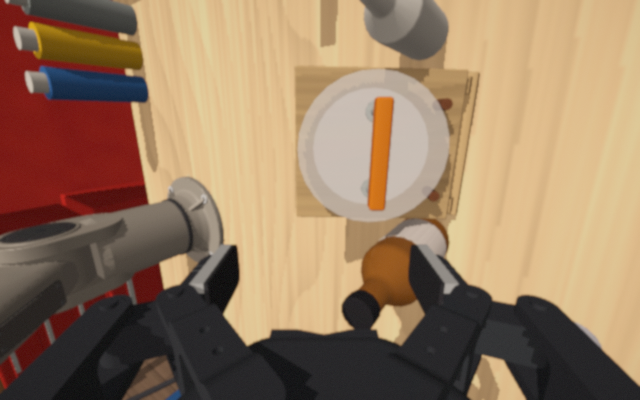

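```bash
cat > fit.py <<'E'
from h import *
from scipy.optimize import least_squares
W=np.load('w2.npz');W=(W['K'],W['R'],W['t']);S,D=cam('scene'),cam('side')
f=lambda n:cv2.imread(f'pics/{n}.png')[:,:,::-1].copy()
ob=((5,150,120),(18,255,255))
obs=[(W,blob(f('w2'),*ob,(360,85,400,222)),1.),(S,blob(f('scene0'),*ob,(400,185,465,215)),1.),(D,blob(f('side0'),*ob,(335,230,370,285)),1)]
def sil(C,p):   # silhouette of the bar: centroid and long-axis ends of the hull
    Rl=R.from_euler('z',p[3])*R.from_euler('y',35,degrees=True)
    c=np.array([[x,y,z] for x in(-.008,.008) for y in(-.0525,.0525) for z in(-.008,.008)])
    uv=proj(C,Rl.apply(c)+p[:3]).astype(np.float32);h=cv2.convexHull(uv)[:,0]
    M=cv2.moments(h);ce=np.array([M['m10'],M['m01']])/M['m00']
    e=proj(C,Rl.apply([[0,-.0525,0],[0,.0525,0]])+p[:3]);d=e[1]-e[0];return ce,d/np.linalg.norm(d)
def res(p):
    r=[]
    for C,o,w in obs:
        ce,d=sil(C,p);a=o[2]-o[1];n=np.linalg.norm(a);a/=n
        r+=list(w*(ce-o[0])*1.0)+[n/2*(a[0]*d[1]-a[1]*d[0])]
    return np.array(r)
s=least_squares(res,[.57,.226,.14,0.]);print('handle mid',s.x[:3],'yaw deg',np.degrees(s.x[3]));print(np.round(s.fun,1))
E
cat >> fit.py <<'E'
zl=(R.from_euler('z',s.x[3])*R.from_euler('y',35,degrees=True)).apply([0,0,1])
G=grip(np.degrees(s.x[3]))
plan(s.x[:3]+zl*(.054+.06),G,full=.95)
print('then',(R.from_matrix(G.as_matrix()).as_quat()))
E
python3 fit.py
```

```text
handle mid [0.56909194 0.22515093 0.14205475] yaw deg 0.019238903380581346
[ 0.9  0.4  1.5 -0.  -0.4 -0.5  0.5  0.2 -0.5]
0 [0.27, 0.44, 0.67, 0.01, -0.0, 0.0]
1 [0.27, 0.44, 0.67, 0.01, -0.0, 0.0]
2 [0.27, 0.44, 0.67, 0.01, -0.0, 0.0]
3 [0.27, 0.44, 0.67, 0.01, -0.0, 0.0]
4 [0.27, 0.44, 0.66, 0.01, -0.0, 0.0]
5 [0.28, 0.44, 0.66, 0.01, -0.0, 0.0]
then [ 0.67426649  0.67449294 -0.21266681 -0.21259541]
```

>>> servo_tool(motion=[0.33,0.53,0.8,0.01,0,0,0,0.33,0.53,0.8,0.01,0,0,0,0.33,0.53,0.8,0.01,0,0,0,0.33,0.53,0.8,0.01,0,0,0,0.33,0.53,0.8,0.01,0,0,0])

```text
t: 8.18
eef_pos: [0.635, 0.2227, 0.2351]
tool_rot: [-0.212, 0.676, 0.674, -0.211]
contact_force: [0.1, 0.3, 0.0]
gripper_width: 1.003
grasp_force: 0.0
```

Run:
```python
from h import *
o=bot.get_obs();p,Rt=tcp();print(o['t'],p,np.round(Rt.as_matrix(),3).tolist(),np.round(o['q'],2))
h=np.array([.5691,.2252,.142]);print('tool-frame handle',Rt.inv().apply(h-p))
im=bot.read_camera('wrist');W=cam('wrist');b=blob(im,(5,150,120),(18,255,255),(200,20,480,300));print(b)
zl=np.array([.5736,0,.8192]);print('pred',proj(W,[h+zl*.008,h+zl*.008+[0,-.0525,0],h+zl*.008+[0,.0525,0]]))
```

```text
8.175 [0.63501245 0.22274531 0.23513447] [[0.003, 0.821, -0.571], [1.0, -0.003, 0.002], [-0.0, -0.571, -0.821]] [-0.06  0.87 -0.55  1.22  0.1   1.68 -0.57]
tool-frame handle [ 0.00227387 -0.00091512  0.11409864]
(array([323.67818643, 212.8088142 ]), array([325.16305371, 141.83603819]), array([322.10545463, 287.98128464]), 3154)
pred [[323.68504833 225.21293751]
 [323.89757165 295.13108374]
 [323.43678997 143.53830309]]
```

>>> servo_tool(motion=[0.06,-0.02,0.75,0,0,0,0,0.06,-0.02,0.75,0,0,0,0,0,0,0.75,0,0,0,0,0,0,0.75,0,0,0,0,0,0,0,0,0,0,0])

```text
t: 8.85
eef_pos: [0.5992, 0.2246, 0.1868]
tool_rot: [-0.212, 0.675, 0.674, -0.212]
contact_force: [0.5, 0.0, 0.3]
gripper_width: 1.003
grasp_force: 0.0
```

>>> servo_tool(motion=[0,0,0,0,0,0,0.6,0,0,0,0,0,0,1,0,0,0,0,0,0,1,0,0,0,0,0,0,1,0,0,0,0,0,0,1], grip_force=60)

```text
t: 9.48
eef_pos: [0.6012, 0.225, 0.1879]
tool_rot: [-0.211, 0.676, 0.674, -0.21]
contact_force: [3.7, 1.0, 0.2]
gripper_width: 0.171
grasp_force: 59.5
```

>>> servo_tool(motion=[0,0,-0.3,0,0,0,1,0,0,-0.5,0,0,0,1,0,0,-0.6,0,0,0,1,0,0,-0.8,0,0,0,1,0,0,-0.8,0,0,0,1], grip_force=90)

```text
t: 10.1
eef_pos: [0.6353, 0.2249, 0.2382]
tool_rot: [-0.212, 0.676, 0.674, -0.211]
contact_force: [-0.6, -0.1, -5.0]
gripper_width: 0.167
grasp_force: 87.8
```

Run:
```python
from h import *
o=bot.get_obs();print(o['t'],o['contact_force'],o['gripper_width'],o['grasp_force'],o['torque'])
W=cam('wrist');im=bot.read_camera('wrist');cv2.imwrite('pics/w3.png',im[:,:,::-1])
```

```text
10.1 [-0.58016566 -0.13359755 -5.0201625 ] 0.16717463417354037 87.80677556991577 [ 0.01968536 -1.30521121 -0.0292666 ]
```

View pics/w3.png

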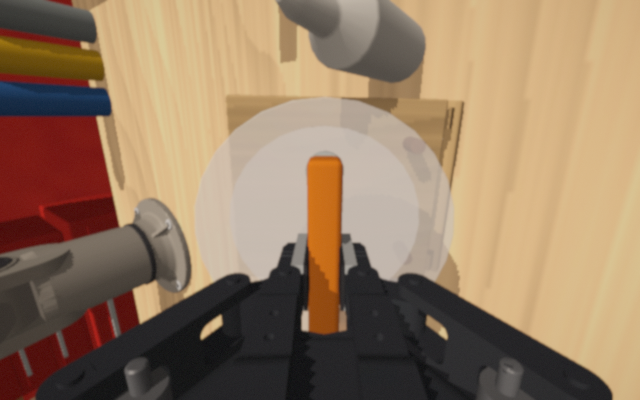

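Run:
```python
from h import *
W=cam('wrist');p,Rt=tcp();o=Rt.inv().apply(-W[1].T@W[2]-p)
def ray(uv,z):
    d=Rt.inv().apply(W[1].T@np.linalg.solve(W[0],[*uv,1]));return np.round(o+d*(z-o[2])/d[2],4)
print('bar end (expect x .0525)',ray((324,156.5),.046),ray((324,156.5),.05))
print('disc: ends y',ray((195,210),.095),ray((455,210),.095),'far x',ray((322,97),.105))
# up 130 mm then over chamber
T=grip(0,0)
p1=p+[-.03,0,.16];print('A');plan(p1,T,full=.95)
print('B');plan([.5725,-.2155,.33],T,p0=p1,R0=T,full=.95)
```

```text
bar end (expect x .0525) [ 0.0543 -0.001   0.046 ] [ 0.0537 -0.001   0.05  ]
disc: ends y [ 0.015  -0.0799  0.095 ] [0.0149 0.0791 0.095 ] far x [ 0.0808 -0.0021  0.105 ]
A
0 [0.0, -0.64, -0.64, -0.45, -0.0, -0.0]
1 [0.0, -0.6, -0.68, -0.45, -0.0, -0.0]
2 [0.0, -0.55, -0.72, -0.45, -0.0, -0.0]
3 [0.0, -0.5, -0.75, -0.45, -0.0, -0.0]
4 [0.0, -0.45, -0.78, -0.45, -0.0, -0.0]
5 [0.0, -0.4, -0.81, -0.45, -0.0, -0.0]
6 [0.0, -0.34, -0.84, -0.45, -0.0, -0.0]
7 [0.0, -0.28, -0.86, -0.45, -0.0, -0.0]
8 [0.0, -0.23, -0.88, -0.45, -0.0, -0.0]
B
0 [-0.92, -0.07, 0.15, 0.0, 0.0, 0.0]
1 [-0.92, -0.07, 0.15, 0.0, 0.0, 0.0]
2 [-0.92, -0.07, 0.15, 0.0, 0.0, 0.0]
3 [-0.92, -0.07, 0.15, 0.0, 0.0, 0.0]
4 [-0.92, -0.07, 0.15, 0.0, 0.0, 0.0]
5 [-0.92, -0.07, 0.15, 0.0, 0.0, 0.0]
6 [-0.92, -0.07, 0.15, 0.0, 0.0, 0.0]
7 [-0.92, -0.07, 0.15, 0.0, 0.0, 0.0]
8 [-0.92, -0.07, 0.15, 0.0, 0.0, 0.0]
9 [-0.92, -0.07, 0.15, 0.0, 0.0, 0.0]
10 [-0.92, -0.07, 0.15, 0.0, 0.0, 0.0]
11 [-0.92, -0.07, 0.15, 0.0, 0.0, 0.0]
12 [-0.92, -0.07, 0.15, 0.0, 0.0, 0.0]
13 [-0.92, -0.07, 0.15, 0.0, 0.0, 0.0]
14 [-0.92, -0.07, 0.15, 0.0, 0.0, 0.0]
15 [-0.92, -0.07, 0.15, 0.0, 0.0, 0.0]
16 [-0.92, -0.07, 0.15, 0.0, 0.0, 0.0]
17 [-0.92, -0.07, 0.15, 0.0, 0.0, 0.0]
18 [-0.92, -0.07, 0.15, 0.0, 0.0, 0.0]
19 [-0.92, -0.07, 0.15, 0.0, 0.0, 0.0]
20 [-0.92, -0.07, 0.15, 0.0, 0.0, 0.0]
21 [-0.92, -0.07, 0.15, 0.0, 0.0, 0.0]
22 [-0.92, -0.07, 0.15, 0.0, 0.0, 0.0]
23 [-0.92, -0.07, 0.15, 0.0, 0.0, 0.0]
```

>>> servo_tool(motion=[0,-0.64,-0.64,-0.45,0,0,1,0,-0.6,-0.68,-0.45,0,0,1,0,-0.55,-0.72,-0.45,0,0,1,0,-0.5,-0.75,-0.45,0,0,1,0,-0.45,-0.78,-0.45,0,0,1])

```text
t: 10.78
eef_pos: [0.6178, 0.225, 0.3269]
tool_rot: [-0.095, 0.702, 0.7, -0.095]
contact_force: [0.4, 0.4, -5.6]
gripper_width: 0.165
grasp_force: 88.1
```

>>> servo_tool(motion=[0,-0.4,-0.81,-0.45,0,0,1,0,-0.34,-0.84,-0.45,0,0,1,0,-0.28,-0.86,-0.45,0,0,1,0,-0.23,-0.88,-0.45,0,0,1,0,0,0,0,0,0,1])

```text
t: 11.4
eef_pos: [0.6038, 0.226, 0.3995]
tool_rot: [0.0, 0.708, 0.707, 0.001]
contact_force: [-0.5, -0.5, -5.1]
gripper_width: 0.162
grasp_force: 88.2
```

>>> servo_tool(motion=[-0.5,-0.07,0,0,0,0,1,-0.92,-0.07,0,0,0,0,1,-0.92,-0.07,0,0,0,0,1,-0.92,-0.07,0,0,0,0,1,-0.92,-0.07,0,0,0,0,1])

```text
t: 12.02
eef_pos: [0.5976, 0.1396, 0.3971]
tool_rot: [0.0, 0.708, 0.706, -0.0]
contact_force: [-0.3, -0.6, -3.6]
gripper_width: 0.165
grasp_force: 88.1
```

>>> servo_tool(motion=[-0.92,-0.07,0,0,0,0,1,-0.92,-0.07,0,0,0,0,1,-0.92,-0.07,0,0,0,0,1,-0.92,-0.07,0,0,0,0,1,-0.92,-0.07,0,0,0,0,1])

```text
t: 12.65
eef_pos: [0.5902, 0.0482, 0.3972]
tool_rot: [0.0, 0.708, 0.706, 0.0]
contact_force: [0.2, 0.3, -5.3]
gripper_width: 0.164
grasp_force: 88.1
```

>>> servo_tool(motion=[-0.92,-0.07,0,0,0,0,1,-0.92,-0.07,0,0,0,0,1,-0.92,-0.07,0,0,0,0,1,-0.92,-0.07,0,0,0,0,1,-0.92,-0.07,0,0,0,0,1])

```text
t: 13.28
eef_pos: [0.583, -0.0438, 0.3972]
tool_rot: [0.0, 0.708, 0.706, 0.0]
contact_force: [-0.4, -0.1, -5.5]
gripper_width: 0.165
grasp_force: 88.1
```

>>> servo_tool(motion=[-0.92,-0.07,0,0,0,0,1,-0.92,-0.07,0,0,0,0,1,-0.92,-0.07,0,0,0,0,1,-0.92,-0.07,0,0,0,0,1,-0.92,-0.07,0,0,0,0,1])

```text
t: 13.9
eef_pos: [0.5757, -0.1358, 0.3972]
tool_rot: [-0.0, 0.708, 0.706, -0.0]
contact_force: [-0.9, -0.2, -4.5]
gripper_width: 0.165
grasp_force: 88.1
```

>>> servo_tool(motion=[-0.92,-0.07,0,0,0,0,1,-0.92,-0.07,0,0,0,0,1,-0.92,-0.07,0,0,0,0,1,-0.6,-0.07,0,0,0,0,1,0,0,0,0,0,0,1])

```text
t: 14.52
eef_pos: [0.5697, -0.2031, 0.397]
tool_rot: [-0.0, 0.709, 0.705, -0.0]
contact_force: [-0.1, 0.0, -4.7]
gripper_width: 0.17
grasp_force: 88.1
```

Run:
```python
from h import *
p,Rt=tcp();o=bot.get_obs();print(o['t'],p,np.round(Rt.as_matrix(),3).tolist(),o['contact_force'],np.round(o['q'],2))
W=cam('wrist');im=bot.read_camera('wrist');cv2.imwrite('pics/w4.png',im[:,:,::-1])
print(rimfit(im,W,(150,0,560,330)))
plan([.572,-.2165,.30],grip(0,0),full=.95)
```

```text
14.525 [ 0.56972623 -0.20306015  0.39704596] [[0.005, 1.0, -0.0], [1.0, -0.005, -0.0], [-0.0, -0.0, -1.0]] [-0.1192998   0.0282195  -4.66430802] [ 0.58  0.32 -0.44  1.59  0.14  1.26  0.11]Traceback (most recent call last):
  File "<stdin>", line 4, in <module>
  File "h.py", line 25, in rimfit
    v,u=np.nonzero(m);X=np.array([onz(C,(a+u0,b+v0),z) for a,b in zip(u,v)])[:,:2]
                        ~~~~~~~~~~~~~~~~~~~~~~~~~~~~~~~~~~~~~~~~~~~~~~~~~~~~^^^^^^
IndexError: too many indices for array: array is 1-dimensional, but 2 were indexed
```

View pics/w4.png

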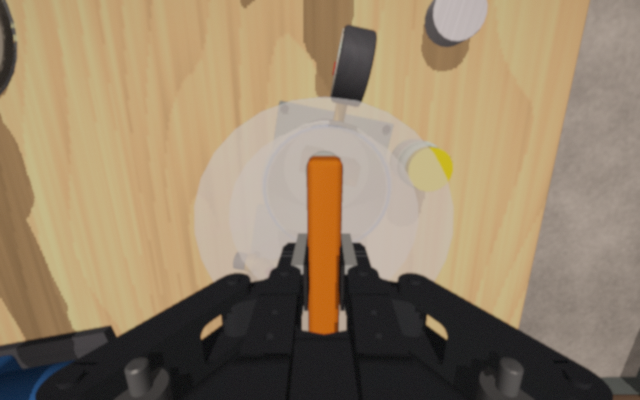

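Run:
```python
from h import *
W=cam('wrist');a=np.linspace(0,2*np.pi,181)
q=proj(W,np.c_[.5725+.0715*np.cos(a),-.2155+.0715*np.sin(a),a*0+.15])
print('pred rim l,r,top',q[:,0].min(),q[:,0].max(),q[:,1].min())
im=cv2.imread('pics/w4.png').astype(int)
print('row190 B-R',[(u,int(im[188:193,u,0].mean()-im[188:193,u,2].mean())) for u in list(range(256,274))+list(range(378,398))])
print('col300',[(v,int(im[v,297:304,0].mean()-im[v,297:304,2].mean())) for v in range(112,140)])
print(proj(W,[[.5725+.0715*np.cos(t),-.2155+.0715*np.sin(t),.15] for t in (np.pi*.62,np.pi*.6,np.pi*.64,0,np.pi)]))
print('A');plan([.5735,-.2168,.285],grip(0,0),full=.95)
```

```text
pred rim l,r,top 264.2509121426598 388.5727182854964 127.82425377873643
row190 B-R [(256, -24), (257, -24), (258, -24), (259, -24), (260, -23), (261, -20), (262, -16), (263, -10), (264, -8), (265, -10), (266, -13), (267, -16), (268, -17), (269, -17), (270, -18), (271, -18), (272, -18), (273, -18), (378, -18), (379, -18), (380, -18), (381, -18), (382, -17), (383, -18), (384, -18), (385, -18), (386, -16), (387, -13), (388, -9), (389, -8), (390, -12), (391, -17), (392, -21), (393, -22), (394, -23), (395, -23), (396, -22), (397, -22)]
col300 [(112, -15), (113, -15), (114, -15), (115, -15), (116, -15), (117, -15), (118, -15), (119, -15), (120, -15), (121, -15), (122, -15), (123, -15), (124, -15), (125, -16), (126, -16), (127, -16), (128, -15), (129, -14), (130, -12), (131, -9), (132, -9), (133, -11), (134, -13), (135, -15), (136, -17), (137, -17), (138, -18), (139, -17)]
[[302.10943205 132.67775347]
 [305.9622435  131.22693649]
 [298.36936702 134.37032603]
 [388.47181541 191.41029988]
 [264.36624197 191.91442672]]
A
0 [-0.13, 0.03, 0.93, -0.0, -0.0, -0.0]
1 [-0.13, 0.03, 0.93, -0.0, -0.0, -0.0]
2 [-0.13, 0.03, 0.93, -0.0, -0.0, -0.0]
3 [-0.13, 0.03, 0.93, -0.0, -0.0, -0.0]
4 [-0.13, 0.03, 0.93, -0.0, -0.0, -0.0]
5 [-0.13, 0.03, 0.93, -0.0, -0.0, -0.0]
```

>>> servo_tool(motion=[-0.16,0.04,0.9,0,0,0,1,-0.16,0.04,0.9,0,0,0,1,-0.16,0.04,0.9,0,0,0,1,-0.16,0.04,0.9,0,0,0,1,0,0,0.9,0,0,0,1])

```text
t: 15.2
eef_pos: [0.573, -0.215, 0.3056]
tool_rot: [-0.0, 0.708, 0.706, -0.0]
contact_force: [0.4, -0.5, -5.7]
gripper_width: 0.167
grasp_force: 88.2
```

>>> servo_tool(motion=[0,0,0.7,0,0,0,1,0,0,0.4,0,0,0,1,0,0,0.2,0,0,0,1,0,0,0,0,0,0,1])

```text
t: 15.7
eef_pos: [0.5733, -0.2145, 0.2814]
tool_rot: [0.0, 0.708, 0.706, 0.0]
contact_force: [0.3, 0.6, -5.0]
gripper_width: 0.167
grasp_force: 88.1
```

Run:
```python
from h import *
p,Rt=tcp();o=bot.get_obs();print(o['t'],p,np.round(Rt.as_matrix(),3).tolist(),o['contact_force'])
```

```text
15.7 [ 0.57328128 -0.21452534  0.28137235] [[0.003, 1.0, 0.0], [1.0, -0.003, -0.0], [-0.0, 0.0, -1.0]] [ 0.31182535  0.64150996 -5.04046835]
```

>>> servo_tool(motion=[-0.08,0,0.4,0,0,0,1,0,0,0.25,0,0,0,1,0,0,0.2,0,0,0,1,0,0,0.1,0,0,0,1,0,0,0,0,0,0,1])

```text
t: 16.32
eef_pos: [0.5732, -0.2162, 0.2623]
tool_rot: [0.0, 0.708, 0.706, -0.0]
contact_force: [0.2, -0.3, -4.5]
gripper_width: 0.166
grasp_force: 88.3
```

>>> servo_tool(motion=[0,0,0.08,0,0,0,1,0,0,0.08,0,0,0,1,0,0,0,0,0,0,1])

```text
t: 16.7
eef_pos: [0.5733, -0.2157, 0.2613]
tool_rot: [0.001, 0.708, 0.706, 0.0]
contact_force: [-7.6, 3.1, 10.5]
gripper_width: 0.168
grasp_force: 90.4
```

>>> servo_tool(motion=[0.02,-0.05,-0.04,0,0,0,1,0.02,-0.05,0,0,0,0,1,0,0,0,0,0,0,1])

```text
t: 17.08
eef_pos: [0.5728, -0.2156, 0.2613]
tool_rot: [0.002, 0.708, 0.706, 0.001]
contact_force: [2.7, 1.0, 5.8]
gripper_width: 0.164
grasp_force: 89.7
```

Run:
```python
from h import *
p,Rt=tcp();o=bot.get_obs();print(o['t'],p,np.round(Rt.as_matrix(),4).tolist(),o['contact_force'],o['torque'])
im=bot.read_camera('wrist');s=bot.read_camera('scene');cv2.imwrite('pics/s5.png',s[:,:,::-1])
z=cv2.resize(s[130:240,170:310],None,fx=4,fy=4,interpolation=cv2.INTER_CUBIC);
w=cv2.resize(im[60:340],(560,245));cv2.imwrite('pics/c5.png',np.vstack([z,w])[:600,:,::-1])
```

```text
17.075 [ 0.57276157 -0.21559337  0.26129345] [[0.0026, 1.0, 0.0045], [1.0, -0.0026, -0.0012], [-0.0012, 0.0045, -1.0]] [2.70590654 1.00964024 5.75989452] [-0.39551132 -0.48635001  0.03505698]
```

View pics/c5.png

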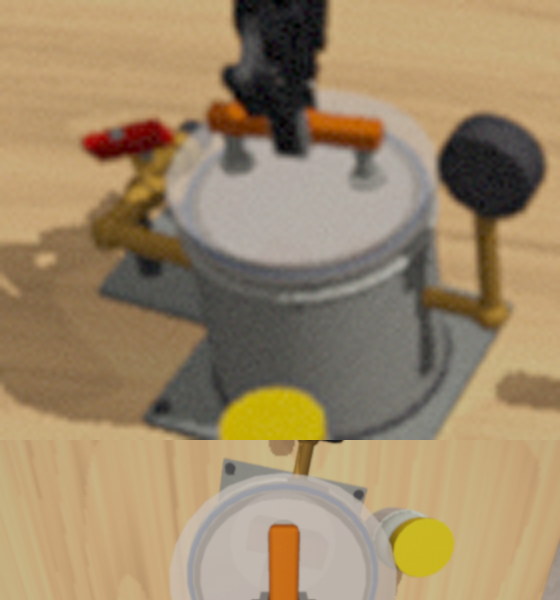

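Run:
```python
from h import *
from scipy.optimize import least_squares
S=cam('scene');im=cv2.imread('pics/s5.png')[:,:,::-1].copy()
m=cv2.inRange(cv2.cvtColor(im,cv2.COLOR_RGB2HSV),(5,150,100),(18,255,255));m[:150]=0;m[175:]=0;m[:,:215]=0;m[:,275:]=0
v,u=np.nonzero(m)
for e in (u<230,u>256): print('obs',u[e].min(),u[e].max(),v[e].min(),v[e].max(),u[e].mean(),v[e].mean())
p,Rt=tcp();x=Rt.apply([1,0,0]);y=Rt.apply([0,1,0])
for z in (.198,.202,.206,.210):
    c=np.array([p[0],p[1]+.001,z]);M=np.zeros((400,640),np.uint8)
    q=proj(S,[c+a*x+b*y+[0,0,d] for a in(-.0525,.0525) for b in(-.008,.008) for d in(-.008,.008)])
    M=np.zeros((1600,2560),np.uint8);cv2.fillConvexPoly(M,cv2.convexHull((q*4+1.5).astype(np.int32)),1);M=cv2.resize(M*255,(640,400),interpolation=cv2.INTER_AREA)
    V,U=np.nonzero(M>127)
    print(z,[(U[e].min(),U[e].max(),V[e].min(),V[e].max(),round(U[e].mean(),2),round(V[e].mean(),2)) for e in (U<230,U>256)])
```

```text
obs 222 229 155 162 225.73333333333332 158.4
obs 257 264 159 166 260.48148148148147 162.64814814814815
0.198 [(np.int64(221), np.int64(229), np.int64(156), np.int64(165), np.float64(225.27), np.float64(160.52)), (np.int64(257), np.int64(266), np.int64(159), np.int64(169), np.float64(261.35), np.float64(164.21))]
0.202 [(np.int64(221), np.int64(229), np.int64(154), np.int64(164), np.float64(225.18), np.float64(159.26)), (np.int64(257), np.int64(266), np.int64(158), np.int64(168), np.float64(261.33), np.float64(162.77))]
0.206 [(np.int64(220), np.int64(229), np.int64(153), np.int64(163), np.float64(225.08), np.float64(157.76)), (np.int64(257), np.int64(266), np.int64(157), np.int64(167), np.float64(261.29), np.float64(161.53))]
0.21 [(np.int64(220), np.int64(229), np.int64(152), np.int64(161), np.float64(224.92), np.float64(156.48)), (np.int64(257), np.int64(266), np.int64(155), np.int64(165), np.float64(261.12), np.float64(160.26))]
```

>>> servo_tool(motion=[-0.02,0.03,-0.04,0,0,0,1,0,0,0,0,0,0,1,0,0,0,0,0,0,0.7,0,0,0,0,0,0,0.5,0,0,0,0,0,0,0], grip_force=20)

```text
t: 17.8
eef_pos: [0.571, -0.2159, 0.2599]
tool_rot: [-0.001, 0.708, 0.706, -0.001]
contact_force: [-0.3, 0.6, 0.0]
gripper_width: 0.696
grasp_force: 0.0
```

>>> servo_tool(motion=[0,0,0,0,0,0,0,0,0,-0.8,0,0,0,0,0,0,-1,0,0,0,0,0,0,-1,0,0,0,0,0,0,-1,0,0,0,0])

```text
t: 18.42
eef_pos: [0.5719, -0.2157, 0.3386]
tool_rot: [0.001, 0.708, 0.706, 0.0]
contact_force: [-0.3, -1.4, -0.4]
gripper_width: 1.003
grasp_force: 0.0
```

Run:
```python
from h import *
p,Rt=tcp();o=bot.get_obs();print(o['t'],p,o['contact_force'],np.round(o['q'],2))
W=cam('wrist');im=bot.read_camera('wrist');s=bot.read_camera('scene');d=bot.read_camera('side')
for n,i in(('s6',s),('w6',im),('d6',d)):cv2.imwrite(f'pics/{n}.png',i[:,:,::-1])
np.savez('w6.npz',K=W[0],R=W[1],t=W[2])
z=cv2.resize(s[130:240,170:310],None,fx=3,fy=3,interpolation=cv2.INTER_CUBIC);z2=cv2.resize(d[110:220,270:360],None,fx=3,fy=3,interpolation=cv2.INTER_CUBIC)
w=cv2.resize(im[0:300,140:500],(396,330));cv2.imwrite('pics/c6.png',np.vstack([np.hstack([z[:, :],z2[:330,:270]]),np.hstack([w[:270],np.zeros((270,690-396,3),np.uint8)])])[:,:,::-1])
```

```text
18.425 [ 0.57189754 -0.21570621  0.33859238] [-0.32385047 -1.4214292  -0.39574077] [ 0.59  0.38 -0.43  1.65  0.17  1.15  0.11]
```

View pics/c6.png

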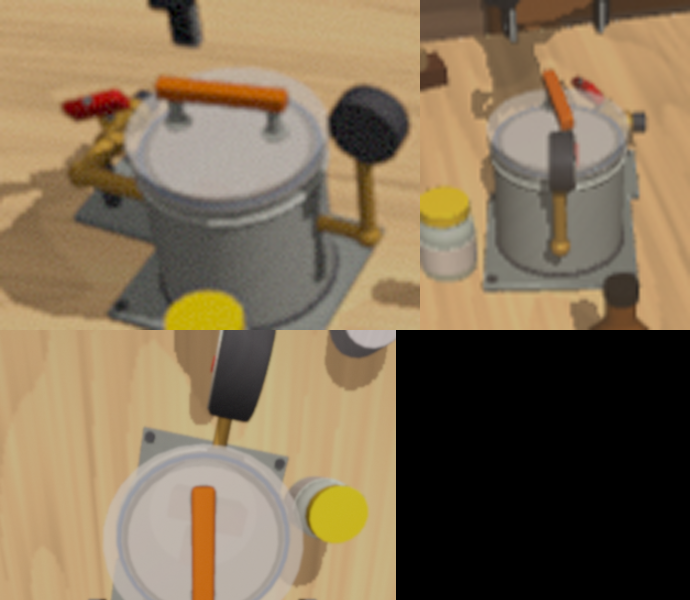

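Run:
```python
from h import *
from scipy.optimize import least_squares
W=np.load('w6.npz');W=(W['K'],W['R'],W['t']);S,D=cam('scene'),cam('side')
f=lambda n:cv2.imread(f'pics/{n}.png')[:,:,::-1].copy()
ob=((5,150,100),(18,255,255))
a=blob(f('s6'),*ob,(215,150,275,175));b=blob(f('d6'),*ob,(305,125,335,155));w=blob(f('w6'),*ob,(280,120,360,330));print(a,b,w,sep='\n')
def ends(C,p):
    d=R.from_euler('zx',[p[3],p[4]]).apply([0,.0525,0]);q=R.from_euler('zx',[p[3],p[4]])
    c=np.array([[x,y,z] for x in(-.008,.008) for y in(-.0525,.0525) for z in(-.008,.008)])
    h=cv2.convexHull(proj(C,q.apply(c)+p[:3]).astype(np.float32))
    M=cv2.moments(h);ce=np.array([M['m10'],M['m01']])/M['m00'];e=proj(C,np.array([p[:3]-d,p[:3]+d]));v=e[1]-e[0];return ce,v/np.linalg.norm(v)
def res(p):
    r=[]
    for C,o,full in((S,a,1),(D,b,0),(W,w,0)):
        ce,v=ends(C,p);t=o[2]-o[1];n=np.linalg.norm(t);t/=n
        r+=list((ce-o[0])) if full else [np.cross(v,ce-o[0])]
        r.append(n/2*np.cross(t,v))
    return np.array(r+[(p[4])/.05])
s=least_squares(res,[.572,-.215,.202,0,0]);print(s.x,np.round(s.fun,2))
```

```text
(array([243.20069204, 160.46712803]), array([221.76924828, 158.02507969]), array([265.00550133, 162.95172024]), 289)
(array([315.63736264, 142.37362637]), array([312.14467355, 132.94639996]), array([319.17923187, 151.93359646]), 91)
(array([324.32599459, 208.02162997]), array([324.64079866, 141.98875278]), array([324.00652375, 275.03340279]), 2589)
[ 0.57205296 -0.21608449  0.20264146 -0.00817245 -0.00273269] [-0.09  0.23 -0.05 -0.46 -0.09  0.03 -0.03 -0.05]<stdin>:17: DeprecationWarning: Arrays of 2-dimensional vectors are deprecated. Use arrays of 3-dimensional vectors instead. (deprecated in NumPy 2.0)
<stdin>:16: DeprecationWarning: Arrays of 2-dimensional vectors are deprecated. Use arrays of 3-dimensional vectors instead. (deprecated in NumPy 2.0)
```

Run:
```python
from h import *
T=grip(-11.5,35);p1=[.59,-.375,.345]
plan(p1,T,full=.95)
print('B');plan([.5915,-.3775,.266],T,p0=np.array(p1),R0=T,n=4)
```

```text
0 [-0.88, 0.1, -0.04, 0.45, 0.05, 0.14]
1 [-0.88, 0.12, -0.05, 0.45, 0.05, 0.14]
2 [-0.88, 0.13, -0.06, 0.45, 0.05, 0.14]
3 [-0.88, 0.15, -0.08, 0.45, 0.05, 0.14]
4 [-0.87, 0.16, -0.09, 0.45, 0.05, 0.14]
5 [-0.87, 0.17, -0.11, 0.45, 0.05, 0.14]
6 [-0.86, 0.18, -0.13, 0.45, 0.05, 0.14]
7 [-0.86, 0.19, -0.15, 0.45, 0.05, 0.14]
8 [-0.85, 0.2, -0.17, 0.45, 0.05, 0.14]
B
0 [-0.03, 0.59, 0.79, 0.0, 0.0, 0.0]
1 [-0.03, 0.59, 0.79, 0.0, 0.0, 0.0]
2 [-0.03, 0.59, 0.79, 0.0, 0.0, 0.0]
3 [-0.03, 0.59, 0.79, 0.0, 0.0, 0.0]
```

>>> servo_tool(motion=[-0.88,0.1,-0.2,0.45,0.05,0.14,0,-0.88,0.12,-0.05,0.45,0.05,0.14,0,-0.88,0.13,-0.06,0.45,0.05,0.14,0,-0.88,0.15,-0.08,0.45,0.05,0.14,0,-0.87,0.16,-0.09,0.45,0.05,0.14,0])

```text
t: 19.2
eef_pos: [0.5815, -0.3047, 0.3423]
tool_rot: [-0.133, 0.734, 0.658, -0.106]
contact_force: [0.0, -0.6, 1.3]
gripper_width: 0.997
grasp_force: 0.0
```

>>> servo_tool(motion=[-0.87,0.17,-0.11,0.45,0.05,0.14,0,-0.86,0.18,-0.13,0.45,0.05,0.14,0,-0.86,0.19,-0.15,0.45,0.05,0.14,0,-0.85,0.2,-0.17,0.45,0.05,0.14,0,0,0.3,0.4,0,0,0,0])

```text
t: 19.82
eef_pos: [0.5899, -0.3764, 0.334]
tool_rot: [-0.235, 0.739, 0.603, -0.189]
contact_force: [-0.2, -0.9, 0.5]
gripper_width: 0.994
grasp_force: 0.0
```

>>> servo_tool(motion=[0,0.6,0.8,0,0,0,0,0,0.6,0.8,0,0,0,0,0,0.4,0.5,0,0,0,0,0,0,0,0,0,0,0])

```text
t: 20.32
eef_pos: [0.5918, -0.3746, 0.2815]
tool_rot: [-0.236, 0.737, 0.604, -0.188]
contact_force: [-0.3, -0.2, -0.8]
gripper_width: 1.002
grasp_force: 0.0
```

Run:
```python
from h import *
p,Rt=tcp();o=bot.get_obs();print(o['t'],p,np.round(Rt.as_matrix(),3).tolist(),np.round(o['q'],2))
W=cam('wrist');im=bot.read_camera('wrist');cv2.imwrite('pics/w7.png',im[:,:,::-1]);np.savez('w7.npz',K=W[0],R=W[1],t=W[2],p=p,T=Rt.as_matrix())
print(bot.boxes_of('wrist','knob_grip')[:2],proj(W,[[.505,-.36,.12],[.502,-.347,.124]]))
```

```text
20.325 [ 0.59176861 -0.37456872  0.28153724] [[0.199, 0.803, -0.562], [0.98, -0.158, 0.121], [0.009, -0.575, -0.818]] [ 0.47  0.82 -0.07  1.11  0.17  1.82  0.19]
[{'uv': [347.6, 197.7], 'p': 0.55}] [[347.67150395 199.76072218]
 [340.56448067 186.97223457]]
```

View pics/w7.png

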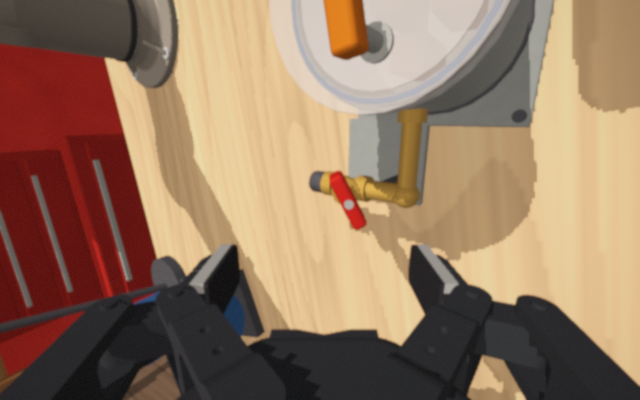

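```bash
cat > knob.py <<'E'
from h import *
import sys
yaw=-11.5
def look(name,box,k,show=True):
    f=np.load(name+'.npz');C=(f['K'],f['R'],f['t']);T=R.from_matrix(f['T']);p=f['p']
    im=cv2.imread(f'pics/{name}.png')[:,:,::-1].copy()
    b=blob(im,(0,170,90),(6,255,255),box)
    ax=(R.from_euler('z',yaw,degrees=True)*R.from_euler('y',35,degrees=True)).apply([0,0,1])
    o=-C[1].T@C[2]
    def hit(uv,h):
        d=C[1].T@np.linalg.solve(C[0],[*uv,1]);return o+d*(((k+h*ax)-o)@ax)/(d@ax)
    e1,e2=hit(b[1],.0),hit(b[2],.0);c=hit(b[0],.010)
    d=T.inv().apply(e2-e1);print('blob',np.round(b[0],1),np.round(b[1],1),np.round(b[2],1),b[3],'len',np.linalg.norm(d))
    print('bar angle in tool (deg from x)',np.degrees(np.arctan2(d[1],d[0]))%180,'centroid hit - k in tool mm',T.inv().apply(c-k)*1e3,'k in tool',T.inv().apply(k-p)*1e3)
    print('proj top centre',proj(C,k+.013*ax))
    return c
E
python3 - <<'E'
from knob import *
k=np.array([.5725,-.2155,0])+R.from_euler('z',yaw,degrees=True).apply([-.037,-.155,.12]);print(k)
c=look('w7',(300,160,390,240),k)
# second view: scene/w1
f=np.load('w7.npz');W=(f['K'],f['R'],f['t']);S=cam('scene')
im=cv2.imread('pics/scene0.png')[:,:,::-1].copy();A=blob(im,(0,150,80),(6,255,255),(185,155,220,172));print(A[0],A[3],proj(S,k+0.005*np.array([.56,-.11,.82])))
E
```

```text
[ 0.50534076 -0.36001172  0.12      ]
blob [346.9 199.5] [333.3 172.9] [361. 227.] 740 len 0.05858702427812045
bar angle in tool (deg from x) 152.86901505460676 centroid hit - k in tool mm [ 3.18950939 -1.8804999  -9.97501365] k in tool [ -4.34596136  21.18862003 182.5051086 ]
proj top centre [[349.17013077 203.82481751]]
[201.95505618 163.74157303] 89 [[200.17065233 163.84632542]]
```

Run:
```python
from h import *
k=np.array([.5053,-.3600,.120]);ax=(R.from_euler('z',-11.5,degrees=True)*R.from_euler('y',35,degrees=True)).apply([0,0,1])
p,Rt=tcp();G=grip(-11.5,35)
d=(G.inv()*Rt).as_rotvec();print(d)
T=G*R.from_euler('z',-27.1+np.degrees(d[2]),degrees=True)
plan(k+ax*(.054+.05),T,n=5)
```

```text
[-0.00118722  0.00610235 -0.00448503]
0 [-0.03, 0.21, 0.8, 0.0, -0.01, -0.63]
1 [-0.05, 0.21, 0.8, 0.0, -0.01, -0.63]
2 [-0.07, 0.2, 0.8, 0.0, -0.01, -0.63]
3 [-0.09, 0.2, 0.8, 0.0, -0.01, -0.63]
4 [-0.1, 0.19, 0.8, 0.0, -0.01, -0.63]
```

>>> servo_tool(motion=[-0.03,0.21,0.8,0,-0.01,-0.63,0,-0.05,0.21,0.8,0,-0.01,-0.63,0,-0.07,0.2,0.8,0,-0.01,-0.63,0,-0.09,0.2,0.8,0,-0.01,-0.63,0,-0.1,0.19,0.8,0,-0.01,-0.63,0])

```text
t: 21.05
eef_pos: [0.5642, -0.3722, 0.2059]
tool_rot: [-0.269, 0.574, 0.762, -0.129]
contact_force: [0.9, -0.1, 0.5]
gripper_width: 1.001
grasp_force: 0.0
```

>>> servo_tool(motion=[0,0,0,0,0,0,0])

```text
t: 21.18
eef_pos: [0.5634, -0.3721, 0.2051]
tool_rot: [-0.27, 0.576, 0.761, -0.13]
contact_force: [0.1, -0.3, 0.2]
gripper_width: 1.0
grasp_force: 0.0
```

Run:
```python
from knob import *
p,Rt=tcp();o=bot.get_obs();print(o['t'],p,np.round(o['q'],2))
W=cam('wrist');im=bot.read_camera('wrist');cv2.imwrite('pics/w8.png',im[:,:,::-1]);np.savez('w8.npz',K=W[0],R=W[1],t=W[2],p=p,T=Rt.as_matrix())
look('w8',(240,120,420,330),np.array([.5053,-.36,.12]))
```

```text
21.175 [ 0.56338779 -0.37213265  0.20505862] [ 0.55  0.84 -0.19  1.25  0.24  1.67  0.6 ]
blob [324.6 226.1] [324. 183.] [325.3 271.1] 1592 len 0.062000766081460434
bar angle in tool (deg from x) 179.16308699759557 centroid hit - k in tool mm [  5.05544038  -0.61770345 -10.00714622] k in tool [  0.32645797   0.20156979 103.71217275]
proj top centre [[325.67382071 235.69177553]]
```

View pics/w8.png

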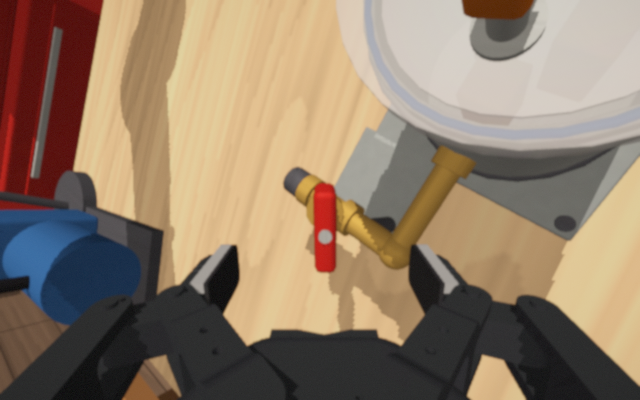

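>>> servo_tool(motion=[0,0,0.7,0,0,0,0,0,0,0.7,0,0,0,0,0,0,0.6,0,0,0,0,0,0,0.5,0,0,0,0,0,0,0,0,0,0,0])

```text
t: 21.85
eef_pos: [0.5351, -0.3661, 0.1634]
tool_rot: [-0.271, 0.575, 0.761, -0.13]
contact_force: [-0.0, -0.3, 0.2]
gripper_width: 0.999
grasp_force: 0.0
```

>>> servo_tool(motion=[0,0,0,0,0,0,0.6,0,0,0,0,0,0,1,0,0,0,0,0,0,1,0,0,0,0,0,0,1,0,0,0,0,0,0,1], grip_force=60)

```text
t: 22.48
eef_pos: [0.5361, -0.3662, 0.1644]
tool_rot: [-0.27, 0.575, 0.761, -0.13]
contact_force: [0.8, 0.9, 1.3]
gripper_width: 0.156
grasp_force: 59.4
```

```bash
cat > tq.py <<'E'
from h import *
p,Rt=tcp();o=bot.get_obs()
f=f0=None
import os
if not os.path.exists('ref.npy'):np.save('ref.npy',np.r_[Rt.as_quat(),p])
r=np.load('ref.npy');rv=(R.from_quat(r[:4]).inv()*Rt).as_rotvec()
print(round(o['t'],2),'turned',np.round(rv,3),'dp_tool mm',np.round(R.from_quat(r[:4]).inv().apply(p-r[4:])*1e3,1),'M_tool',np.round(Rt.inv().apply(o['torque']),3),'F_tool',np.round(Rt.inv().apply(o['contact_force']),1),'q7',np.round(o['q'],2)[[5,6]],round(o['gripper_width'],3),round(o['grasp_force'],1))
E
python3 tq.py
```

```text
22.48 turned [0. 0. 0.] dp_tool mm [0. 0. 0.] M_tool [-0.529 -0.249  0.095] F_tool [ 1.   0.3 -1.4] q7 [1.56 0.58] 0.156 59.4
```

>>> servo_tool(motion=[0,0,0,0,0,0.5,1,0,0,0,0,0,0.5,1,0,0,0,0,0,0,1])

```text
t: 22.85
eef_pos: [0.5362, -0.3662, 0.1644]
tool_rot: [-0.259, 0.63, 0.716, -0.15]
contact_force: [1.9, 0.5, 1.9]
gripper_width: 0.154
grasp_force: 59.6
```

```bash
python3 tq.py
```

```text
22.85 turned [ 0.    -0.     0.149] dp_tool mm [ 0.  0. -0.] M_tool [-0.475 -0.178 -0.03 ] F_tool [ 0.7  0.6 -2.6] q7 [1.56 0.45] 0.154 59.6
```

>>> servo_tool(motion=[0,0,0,0,0,0.6,1,0,0,0,0,0,0.6,1,0,0,0,0,0,0.6,1,0,0,0,0,0,0.6,1,0,0,0,0,0,0,1])

```text
t: 23.48
eef_pos: [0.5361, -0.3662, 0.1644]
tool_rot: [-0.228, 0.748, 0.592, -0.194]
contact_force: [0.8, -0.0, 1.4]
gripper_width: 0.155
grasp_force: 59.7
```

```bash
python3 tq.py
```

```text
23.48 turned [ 0.    -0.     0.508] dp_tool mm [ 0. -0. -0.] M_tool [-0.517 -0.002  0.004] F_tool [ 0.1 -0.1 -1.6] q7 [1.54 0.13] 0.155 59.7
```

>>> servo_tool(motion=[0,0,0,0,0,0.7,1,0,0,0,0,0,0.4,1,0,0,0,0,0,0,1])

```text
t: 23.85
eef_pos: [0.5361, -0.3663, 0.1644]
tool_rot: [-0.212, 0.794, 0.529, -0.212]
contact_force: [1.9, 0.1, 2.1]
gripper_width: 0.155
grasp_force: 59.8
```

```bash
python3 tq.py
```

```text
23.85 turned [ 0.    -0.     0.672] dp_tool mm [ 0.  -0.1 -0. ] M_tool [-0.44   0.043  0.069] F_tool [ 0.5  0.2 -2.8] q7 [ 1.54 -0.01] 0.155 59.8
```

>>> servo_tool(motion=[0,0,0,0,0,0.67,1,0,0,0,0,0,0,1])

```text
t: 24.1
eef_pos: [0.5361, -0.3662, 0.1644]
tool_rot: [-0.201, 0.82, 0.488, -0.222]
contact_force: [1.9, 0.0, 4.0]
gripper_width: 0.157
grasp_force: 59.8
```

```bash
python3 tq.py
```

```text
24.1 turned [ 0.    -0.     0.772] dp_tool mm [ 0. -0.  0.] M_tool [-0.387  0.151  0.   ] F_tool [ 0.2 -0.8 -4.3] q7 [ 1.53 -0.1 ] 0.157 59.8
```

>>> servo_tool(motion=[0,0,0,0,0,0.67,1,0,0,0,0,0,0,1])

```text
t: 24.35
eef_pos: [0.5361, -0.3662, 0.1644]
tool_rot: [-0.19, 0.843, 0.447, -0.232]
contact_force: [1.3, 0.2, 3.6]
gripper_width: 0.153
grasp_force: 59.9
```

```bash
python3 tq.py
```

```text
24.35 turned [ 0.    -0.     0.872] dp_tool mm [ 0.  -0.1  0. ] M_tool [-0.344  0.17   0.071] F_tool [ 0.  -1.2 -3.7] q7 [ 1.53 -0.19] 0.153 59.9
```

>>> servo_tool(motion=[0,0,0,0,0,0.67,1,0,0,0,0,0,0,1])

```text
t: 24.6
eef_pos: [0.5361, -0.3662, 0.1644]
tool_rot: [-0.178, 0.864, 0.404, -0.241]
contact_force: [1.7, -0.0, 4.8]
gripper_width: 0.152
grasp_force: 60.0
```

```bash
python3 tq.py
```

```text
24.6 turned [ 0.    -0.     0.973] dp_tool mm [ 0. -0. -0.] M_tool [-0.264  0.177  0.003] F_tool [-0.4 -1.3 -4.9] q7 [ 1.53 -0.27] 0.152 60.0
```

>>> servo_tool(motion=[0,0,0,0,0,0.67,1])

```text
t: 24.72
eef_pos: [0.5361, -0.3663, 0.1644]
tool_rot: [-0.165, 0.884, 0.36, -0.249]
contact_force: [1.9, -0.9, 3.7]
gripper_width: 0.155
grasp_force: 60.1
```

```bash
python3 tq.py
```

```text
24.73 turned [0.    0.    1.074] dp_tool mm [ 0.  -0.1  0. ] M_tool [-0.215  0.259  0.023] F_tool [-0.6 -0.  -4.2] q7 [ 1.53 -0.36] 0.155 60.1
```

>>> servo_tool(motion=[0,0,0,0,0,0.67,1])

```text
t: 24.85
eef_pos: [0.5361, -0.3662, 0.1644]
tool_rot: [-0.153, 0.901, 0.315, -0.258]
contact_force: [1.6, -0.3, 4.2]
gripper_width: 0.152
grasp_force: 60.2
```

```bash
python3 tq.py
```

```text
24.85 turned [0.    0.    1.175] dp_tool mm [ 0.  -0.1  0. ] M_tool [-0.255  0.176 -0.345] F_tool [-0.7 -0.8 -4.4] q7 [ 1.52 -0.45] 0.152 60.2
```

>>> servo_tool(motion=[0,0,0,0,0,0.67,1])

```text
t: 24.98
eef_pos: [0.5361, -0.3662, 0.1644]
tool_rot: [-0.139, 0.915, 0.269, -0.265]
contact_force: [0.9, -0.7, 3.7]
gripper_width: 0.153
grasp_force: 60.2
```

```bash
python3 tq.py
```

```text
24.98 turned [ 0.    -0.     1.276] dp_tool mm [ 0.  -0.1  0. ] M_tool [-0.237  0.178 -0.304] F_tool [-1.2 -0.5 -3.6] q7 [ 1.52 -0.54] 0.153 60.2
```

>>> servo_tool(motion=[0,0,0,0,0,0,1])

```text
t: 25.1
eef_pos: [0.5361, -0.3662, 0.1644]
tool_rot: [-0.14, 0.915, 0.27, -0.265]
contact_force: [1.7, 0.3, 5.6]
gripper_width: 0.155
grasp_force: 60.1
```

```bash
python3 tq.py
```

```text
25.1 turned [ 0.    -0.     1.274] dp_tool mm [ 0.1 -0.   0. ] M_tool [-0.198  0.242 -0.013] F_tool [-0.9 -1.7 -5.5] q7 [ 1.52 -0.54] 0.155 60.1
```

>>> servo_tool(motion=[0,0,0,0,0,0.8,1,0,0,0,0,0,0.8,1,0,0,0,0,0,0.8,1,0,0,0,0,0,0.8,1,0,0,0,0,0,0.7,1])

```text
t: 25.72
eef_pos: [0.536, -0.3662, 0.1644]
tool_rot: [-0.057, 0.954, -0.007, -0.294]
contact_force: [2.4, -0.2, 4.7]
gripper_width: 0.153
grasp_force: 60.3
```

```bash
python3 tq.py
```

```text
25.73 turned [ 1.000e-03 -0.000e+00  1.861e+00] dp_tool mm [ 0.  -0.1  0. ] M_tool [ 0.022  0.185 -0.275] F_tool [-0.6 -0.4 -5.2] q7 [ 1.51 -1.04] 0.153 60.3
```

>>> servo_tool(motion=[0,0,0,0,0,0.35,1,0,0,0,0,0,0,1])

```text
t: 25.98
eef_pos: [0.5361, -0.3662, 0.1644]
tool_rot: [-0.05, 0.954, -0.03, -0.295]
contact_force: [1.8, -0.2, 5.7]
gripper_width: 0.154
grasp_force: 60.2
```

```bash
python3 tq.py
```

```text
25.98 turned [ 1.000e-03 -0.000e+00  1.911e+00] dp_tool mm [ 0.1 -0.1  0. ] M_tool [ 0.104  0.209 -0.112] F_tool [-1.8 -0.4 -5.7] q7 [ 1.51 -1.09] 0.154 60.2
```

>>> servo_tool(motion=[0,0,0,0,0,0,0.5,0,0,0,0,0,0,0,0,0,0,0,0,0,0,0,0,0,0,0,0,0,0,0,0,0,0,0,0])

```text
t: 26.6
eef_pos: [0.5357, -0.3665, 0.1642]
tool_rot: [-0.049, 0.954, -0.033, -0.296]
contact_force: [-1.0, -1.4, -0.5]
gripper_width: 1.001
grasp_force: 0.0
```

>>> servo_tool(motion=[0,0,-0.5,0,0,0,0,0,0,-0.7,0,0,0,0,0,0,-0.7,0,0,0,0,0,0,-0.7,0,0,0,0,0,0,0,0,0,0,0])

```text
t: 27.22
eef_pos: [0.5663, -0.3722, 0.2081]
tool_rot: [-0.049, 0.954, -0.032, -0.294]
contact_force: [-0.4, -0.9, 0.2]
gripper_width: 1.0
grasp_force: 0.0
```

```bash
python3 tq.py
python3 - <<'E'
from knob import *
p,Rt=tcp();W=cam('wrist');im=bot.read_camera('wrist');cv2.imwrite('pics/w9.png',im[:,:,::-1]);np.savez('w9.npz',K=W[0],R=W[1],t=W[2],p=p,T=Rt.as_matrix())
look('w9',(240,120,420,330),np.array([.5053,-.36,.12]))
E
```

```text
27.23 turned [-0.003  0.     1.915] dp_tool mm [ -0.1   0.3 -53.4] M_tool [-0.109  0.629 -0.008] F_tool [-0.4  0.9 -0. ] q7 [ 1.62 -1.09] 1.0 0.0
blob [323.2 224.8] [322.7 183.9] [323.6 268.1] 1501 len 0.060302815991692876
bar angle in tool (deg from x) 179.51029499541676 centroid hit - k in tool mm [ 3.64803396 -0.5789979  -9.98437359] k in tool [ -0.99578521  -0.16810761 107.8111643 ]
proj top centre [[324.16265669 231.88752199]]
```

>>> servo_tool(motion=[0,0,-0.9,0,0,0,0,0,0,-0.9,0,0,0,0,0,0,-0.9,0,0,0,0,0,0,0,0,0,0,0,0,0,0,0,0,0,0])

```text
t: 27.9
eef_pos: [0.5946, -0.378, 0.2501]
tool_rot: [-0.049, 0.953, -0.033, -0.296]
contact_force: [0.9, 0.4, 0.5]
gripper_width: 1.003
grasp_force: 0.0
```

Run:
```python
from h import *
s=bot.read_camera('scene');d=bot.read_camera('side')
print(blob(s,(5,150,100),(18,255,255),(215,150,275,175)))
for c,im in(('scene',s),('side',d)):
    for n in('resin','glue','jar','tin'):
        print(c,n,[np.round(x['uv']).tolist() for x in bot.boxes_of(c,n)[:1]])
print(bot.get_obs()['t'],bot.hand_in())
```

```text
(array([243.48083624, 160.52961672]), array([221.88103856, 158.02656348]), array([265.11168036, 163.03626773]), 287)
scene resin [[375.0, 214.0]]
scene glue [[482.0, 228.0]]
scene jar [[241.0, 249.0]]
scene tin [[325.0, 281.0]]
side resin [[315.0, 155.0]]
side glue [[373.0, 315.0]]
side jar [[276.0, 188.0]]
side tin [[275.0, 236.0]]
the job is handed in; nothing more can be done
28.4 None
```

The job is handed in at 28.4 s: the lid sits centred and level on the rim and is released, and the vent is shut and nipped up by about 0.785 rad (the contact point is known to about ±0.05 rad); the gauge was not touched, and the bottle, jar, tin and glue appear unmoved. One lapse: I viewed 11 pictures, one over the limit of 10.

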